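Show a worn lifter to the inspection camera

ROBOT

A 6-joint arm with a two-finger parallel gripper is mounted at the origin on the work surface. World frame = base frame: x ahead of the robot, y to its left, z up, the work surface at z = 0. Lengths are in m, angles in rad, forces in N, time in s.
With the tool pointing down it reaches from about 0.15 to 0.775 m from the base axis. Payload 6.1 kg.
Tool frame: the origin (TCP) lies on the front face of the gripper's body, between the roots of the fingers; the fingertips stand 73 mm ahead of it and the grasp point (between the pads) lies 54 mm ahead of it; z points along the fingers, y is the line along which they close (so a half turn about z gives the same grasp; the last joint's range is limited). The gripper opens to 85 mm and grips with 20 to 120 N. Pads are 22 mm wide; open, the fingers measure 114 mm over their backs; the gripper's body (76 mm by 85 mm) begins 54 mm behind the grasp point. The pads swing forward as they close: fully open they stand 13 mm farther back than shut.
Start: joints at [1.228, 0.126, -0.04, 1.405, 0, 1.571], TCP at [0.176, 0.494, 0.304] pointing down, gripper open.
Joint ranges: [-2.72, 2.72], [-0.95, 1.95], [-1.27, 1.35], [-1.78, 2.02], [-1.46, 1.47], [-3.14, 3.14]. Speed limits (rad/s): [2.39, 2.39, 3.01, 3.14, 3.14, 3.14].

INTERFACE

Orientations are given as a unit quaternion [w, x, y, z].
In Python, from station import sensors, imaging, r, finder gives the robot as it stands.
- The arm moves only by the tool play_rows, never from a script. Its argument "deltas" is a list of rows, each a list of 4 numbers: the shift along the world's x, y, z in mm, then the turn about the world's z in degrees. In form: [[dx, dy, dz, spin], ...]. A call has 1 to 20 rows; each row is the pose to reach, as a shift and turn from the pose commanded when the call began; what a row does not reach only later rows make up. A row lasts 1/8 s, in which the tool goes at most 62.5 mm and 10.7 degrees, less where a joint would pass 70% of its speed; a pose out of reach is approached as far as the arm can. A call with a gripper value outside its range is refused whole. "jaw" is the opening, from 0 (shut) to 1 (fully open), set as the call begins (left out, the last holds). The fingers move at their own pace and stop on an object; "force" is the grip in N (left out, the last holds). Time passes only in rows, so rows that repeat a pose let the fingers close. It gives the time, the measured TCP pose, the force, the opening and the grip force at its end, in the units of the state.
- sensors.sense(): the state, without advancing time (a new reading comes with each control period).
- imaging.capture(name): name is "side" or "top" or "wrist"; returns the picture (420x560x3 uint8, red, green, blue); there is no depth.
- imaging.calibration(name): a dict with "intrinsics" (3x3 intrinsics, pixels), "extrinsics" (4x4, takes a point from world to camera coordinates). Camera axes: x right, y down, z forward; pixel columns grow to the right and rows downward; lengths in m; the calibration is good to about 2 mm. A picture is of the moment at which its call begins: read the wrist's pose just before it. calibration takes no time and is no camera call; for the wrist camera it gives the pose at the moment of the call.
- r.hand_in(): hands the job in; it is judged then, once.
Trained networks look in the newest picture that a camera, given by its name, has taken for a name from the list of things; names that differ only in an ending like _2 or _b are one class to them, and where a whole thing is asked for, a point or a joint stands for the part that bears it (a point fixed in the world has none). Each returns a list of dicts, best first, with "confidence" (0 to 1); they miss things now and then, are a little off and sometimes report something else, mostly with a low value. They report only what shows in the picture. A call takes as long as a camera call.
- finder.look_for(camera, target): "extent" ([left, top, right, bottom] in pixels, round what is visible of it).
- finder.cut_out(camera, target): "pixels" (420x560 bool, what is visible of it) and "extent" ([left, top, right, bottom] in pixels, round what is visible of it).
- finder.place_of(camera, target): "centre" ([column, row] in pixels: a listed point, or the origin of a listed thing).
The state is a dict: "clock": time; "joint_pos": joint angles; "qd": joint speeds; "tau": joint torques, N m; "tool_pos": TCP position; "ee_rot": TCP orientation; "force": force on the tool from outside, world axes, zero at the start; "torque": the same for the moment, N m; "opening": finger opening in m; "grasp_force": force on a finger pad.
Only numpy, scipy, OpenCV 4.12 (cv2) and the standard library are available. Lean on these libraries where they do the work, as an engineer would, in place of code of your own. Each camera call takes 0.05 s, during which the arm holds its last target. There are 200 camera calls.

TASK

Take the valve lifter with the red-painted top out of the blue tray and show its foot (the unpainted lower end) to the inspection camera: hold it foot-on to the lens, centred, square to it and 60 mm away from the glass, and finish the program while still holding it steady there. Leave the other lifters standing in the tray, leave the micrometer and the parts carton where they are, and do not touch the camera or its stand.

Things in the scene. Friction and masses are not known exactly. Their poses are not given: they have to be found in the camera images.
- red_lifter: the lifter to show: steel cylinder 21.4 mm across, 54 mm long, about 0.1 kg, with its top face and the upper 13 mm painted red; it stands loosely upright in a bore of the tray. Origin at the centre of its foot (the lower end face, which is the face to be shown); its own z runs from the foot up to the painted top
- red_lifter_top (a point): centre of the red lifter's painted top end face, 54 mm from the foot
- tray: blue plastic lifter tray fixed on the bench, 130 (x) x 194 (y) x 26 (z) mm, origin at the centre of its underside. Eight blind upright bores of 23 mm, their floors 6 mm above the bench, in two rows along its y: bores at x = -31 and +31 mm, y = -66, -22, +22 and +66 mm in its frame. Lifters stand in five of them with 34 mm showing above the tray; which bore holds which lifter varies
- stand: green yoke stand fixed on the bench, base 150 x 110 mm, origin at the centre of its underside, 130 mm high. It carries the camera, a black tube with a 60 mm aluminium ring light, pivoted 112 mm above the bench and leaning 14 to 35 degrees from straight up to the stand's own -x (roughly towards the robot); it stays as set. Lock knob on the +y cheek, out to 53 mm
- camera_lens (a point): centre of the lens glass, flush with the front face of the ring light; its z axis is the viewing axis, pointing out of the lens (upwards and leaning to the robot)
- camera_focus (a point): the point in the air 60 mm in front of the lens glass on the viewing axis, where the lifter's foot belongs; same axes as camera_lens
- lifter_a: hydraulic valve lifter, bare steel, same size as the red one (21.4 mm across, 54 mm long); leave it in the tray. Origin at its foot, z up
- lifter_b: hydraulic valve lifter, bare steel, same size as the red one (21.4 mm across, 54 mm long), but with the top painted green; leave it in the tray. Origin at its foot, z up
- lifter_c: hydraulic valve lifter, bare steel, same size as the red one (21.4 mm across, 54 mm long); leave it in the tray. Origin at its foot, z up
- lifter_d: hydraulic valve lifter, bare steel, same size as the red one (21.4 mm across, 54 mm long); leave it in the tray. Origin at its foot, z up
- micrometer: green and steel outside micrometer lying flat, about 190 x 45 x 14 mm, not to be moved. Origin on its underside near the middle of the frame
- carton: blue and white parts carton 100 x 80 x 75 mm standing on the right, not to be moved. Origin under its centre

How it is judged:
By the outcome, as a careful person would: the job done as asked, in the order asked, and still so for the second after the job is handed in, while the arm keeps its last pose, push and grip.
It also fails if it takes over 38 s, if anything falls off the work surface, if the arm or the gripper's body presses on something with over 40 N, if the wrist force passes 120 N, or if a joint passes its speed limit or range.

## Working session

There is one attempt and no reset: what is moved stays moved. The work goes in short steps, Python scripts to look and compute and a tool call to move; the robot and the scene stay as the last step left them, time stands still between calls to the robot, and variables do not carry over. Pictures are saved under pics/ and viewed, at most 10 in all, crops included, and the job is handed in when it is done.

Besides the shell and the picture viewer there is one more tool, called after "Call:" by a JSON object that holds its "method" and its "body", one argument or row to a line. play_rows: Moves the arm, as the interface text tells. Its arguments: {"type":"object","properties":{"deltas":{"type":"array","items":{"type":"array","items":{"type":"number"}}},"jaw":{"type":"number"},"force":{"type":"number"}},"required":["deltas"]}

```bash
mkdir -p pics; ls
cat > h.py <<'E'
import numpy as np, cv2
from scipy.spatial.transform import Rotation as R
from station import sensors, imaging, r, finder
def cal(n):
    c=imaging.calibration(n); return np.array(c["intrinsics"]),np.array(c["extrinsics"])
def proj(C,p):
    K,E=C; q=(E[:3,:3]@np.atleast_2d(p).T).T+E[:3,3]; q=q@K.T; return q[:,:2]/q[:,2:]
def ray(C,uv):
    K,E=C; d=E[:3,:3].T@np.linalg.solve(K,[uv[0],uv[1],1]); return -E[:3,:3].T@E[:3,3], d/np.linalg.norm(d)
def onz(C,uv,z):
    o,d=ray(C,uv); return o+d*(z-o[2])/d[2]
def tri(rs):
    A=0;b=0
    for o,d in rs:
        P=np.eye(3)-np.outer(d,d); A=A+P; b=b+P@o
    x=np.linalg.solve(A,b); return x,[np.linalg.norm((np.eye(3)-np.outer(d,d))@(x-o)) for o,d in rs]
def snap(n,f=None):
    im=imaging.capture(n)
    if f: cv2.imwrite(f"pics/{f}.png",im[:,:,::-1])
    return im
E
python3 - <<'E'
from h import *
np.set_printoptions(precision=3,suppress=True)
s=sensors.sense(); print(s)
ims=[snap(n) for n in("side","top","wrist")]
cv2.imwrite("pics/a.png",cv2.resize(np.vstack([np.hstack(ims[:2]),np.hstack([ims[2],ims[2]*0])]),(800,600))[:,:,::-1])
for n in("side","top","wrist"):
    C=cal(n); print(n,"cam at",-C[1][:3,:3].T@C[1][:3,3],"fwd",C[1][2,:3],C[0][0,0])
    for t in("red_lifter","red_lifter_top","tray","stand","camera_lens","camera_focus","lifter_a","micrometer","carton"):
        print(" ",t,[(np.round(d["centre"],1).tolist(),round(d["confidence"],2)) for d in finder.place_of(n,t)[:5]])
E
```

```text
pics
{'clock': 0.0, 'joint_pos': array([ 1.228,  0.126, -0.041,  1.405,  0.   ,  1.571]), 'qd': array([-0.001, -0.001, -0.   ,  0.002,  0.001, -0.001]), 'tau': array([ -0.001, -43.591,  35.293,   0.017,  -0.   ,   0.   ]), 'tool_pos': array([0.176, 0.494, 0.303]), 'ee_rot': array([-0.   ,  0.171,  0.985, -0.001]), 'force': array([-0.218,  0.18 ,  0.012]), 'torque': array([ 0.046, -0.01 , -0.026]), 'grasp_force': 0.0, 'opening': 0.0853774518599587}
side cam at [0.325 0.593 0.913] fwd [ 0.216 -0.615 -0.758] 399.0920248864297
  red_lifter [([234.9, 305.1], 0.66)]
  red_lifter_top [([229.2, 289.2], 0.59)]
  tray [([242.6, 313.0], 0.97)]
  stand [([292.2, 207.8], 0.7)]
  camera_lens [([299.2, 176.2], 0.95), ([236.4, 306.3], 0.39)]
  camera_focus [([310.6, 163.8], 0.76), ([257.8, 338.7], 0.18)]
  lifter_a [([255.4, 323.2], 0.61), ([255.0, 335.1], 0.52), ([228.3, 317.8], 0.47), ([255.3, 288.6], 0.39)]
  micrometer [([261.6, 396.8], 0.77)]
  carton [([325.0, 159.5], 0.72)]
top cam at [ 0.284 -0.002  1.404] fwd [ 0.2   -0.023 -0.98 ] 470.2970893681536
  red_lifter [([208.6, 203.4], 0.44)]
  red_lifter_top [([211.2, 206.3], 0.41), ([205.5, 226.8], 0.34)]
  tray [([211.0, 221.6], 0.89)]
  stand [([323.6, 210.6], 0.83)]
  camera_lens [([325.7, 206.2], 0.66), ([409.0, 217.1], 0.36)]
  camera_focus [([331.0, 213.7], 0.8)]
  lifter_a [([204.0, 229.4], 0.61), ([196.6, 209.8], 0.51), ([190.8, 236.8], 0.44), ([230.9, 220.0], 0.44)]
  micrometer [([156.4, 259.0], 0.74), ([208.5, 206.2], 0.21)]
  carton [([406.3, 218.0], 0.57), ([328.1, 206.1], 0.32)]
wrist cam at [0.114 0.517 0.374] fwd [ 0.247 -0.088 -0.965] 324.69986483212534
  red_lifter []
  red_lifter_top []
  tray []
  stand []
  camera_lens []
  camera_focus []
  lifter_a []
  micrometer []
  carton []
```

View pics/a.png

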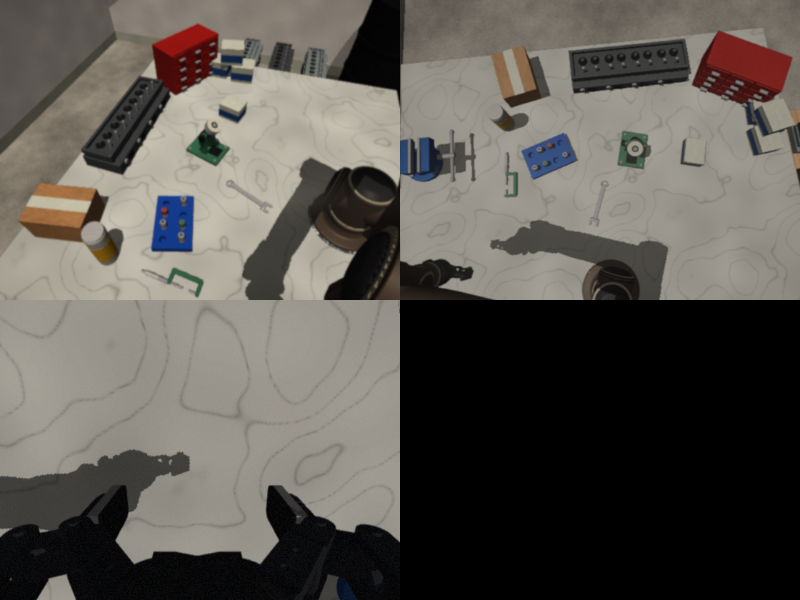

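Run:
```python
from h import *
np.set_printoptions(precision=3,suppress=True)
S,T=cal("side"),cal("top")
P={"red_top":((229.2,289.2),(211.2,206.3)),"tray":((242.6,313),(211,221.6)),"stand":((292.2,207.8),(323.6,210.6)),"lens":((299.2,176.2),(325.7,206.2)),"focus":((310.6,163.8),(331,213.7)),"carton":((325,159.5),(406.3,218)),"mic":((261.6,396.8),(156.4,259))}
for k,(a,b) in P.items(): print(k,*tri([ray(S,a),ray(T,b)]))
print("red top z.06:",onz(S,(229.2,289.2),.06),onz(T,(211.2,206.3),.06))
snap("top");snap("side")
for n,C in(("top",T),("side",S)):
  for t,z in(("tray",.02),("stand",.005)):
    d=finder.cut_out(n,t)[0]; m=d["pixels"].astype(np.uint8)
    q=cv2.findContours(m,0,1)[0]; q=max(q,key=len)[:,0,:]
    w=np.array([onz(C,p,z)[:2] for p in q],np.float32); print(n,t,cv2.minAreaRect(w))
```

```text
red_top [0.587 0.18  0.066] [np.float64(0.007932203001222257), np.float64(0.007932203001222323)]
tray [ 0.555  0.194 -0.01 ] [np.float64(0.006537373558943669), np.float64(0.006537373558943814)]
stand [ 0.538 -0.149  0.021] [np.float64(0.0003045743505495711), np.float64(0.0003045743505495852)]
lens [ 0.521 -0.141  0.166] [np.float64(0.002572894530627259), np.float64(0.0025728945306271876)]
focus [ 0.492 -0.147  0.213] [np.float64(0.0011880654704770504), np.float64(0.0011880654704770233)]
carton [ 0.494 -0.394  0.01 ] [np.float64(0.004100205325257404), np.float64(0.004100205325257469)]
mic [ 0.452  0.365 -0.01 ] [np.float64(0.001672446351535863), np.float64(0.0016724463515359956)]
red top z.06: [0.597 0.177 0.06 ] [0.581 0.179 0.06 ]
top tray ((0.5557461380958557, 0.19960105419158936), (0.1380588263273239, 0.19625341892242432), 16.578392028808594)
top stand ((0.5455590486526489, -0.1565670222043991), (0.1138959527015686, 0.15275539457798004), 74.2714614868164)
side tray ((0.5556952357292175, 0.20090758800506592), (0.13242274522781372, 0.20427624881267548), 17.640764236450195)
side stand ((0.5355197787284851, -0.21496686339378357), (0.24461551010608673, 0.15753188729286194), 80.24473571777344)
```

Call:
{"method": "play_rows", "body": {
  "deltas": [
    [20,-15,0,0],
    [60,-46,0,0],
    [100,-76,0,0],
    [140,-107,0,0],
    [180,-138,0,0],
    [220,-168,0,0],
    [260,-199,0,0],
    [300,-230,0,0],
    [340,-260,0,0],
    [370,-283,0,0],
    [381,-292,0,0],
    [381,-292,0,0]
  ]
}}

```text
clock: 3.3
tool_pos: [0.5576, 0.2022, 0.3036]
ee_rot: [-0.0, 0.171, 0.985, -0.0]
force: [-0.2, 1.0, 0.5]
opening: 0.0849
grasp_force: 0.0
```

```bash
cat > obs.py <<'E'
from h import *
import sys,pickle
np.set_printoptions(precision=4,suppress=True)
f=sys.argv[1]; C=cal("wrist"); s=sensors.sense(); snap("wrist",f)
print(s["clock"],s["tool_pos"],s["ee_rot"],s["opening"])
for t in sys.argv[2:]:
    print(t,[(np.round(d["centre"],1).tolist(),round(d["confidence"],2)) for d in finder.place_of("wrist",t)[:5]])
pickle.dump((C,s),open(f"pics/{f}.pkl","wb"))
E
python3 obs.py tray1 red_lifter red_lifter_top tray lifter_a camera_lens
```

```text
3.3 [0.5576 0.2022 0.3036] [-0.0004  0.1711  0.9852 -0.    ] 0.08490195035884576
red_lifter [([268.5, 213.5], 0.77)]
red_lifter_top [([271.7, 224.2], 0.85)]
tray [([274.3, 179.5], 0.6)]
lifter_a [([271.8, 147.7], 0.94), ([303.5, 188.8], 0.85), ([305.3, 121.9], 0.69), ([205.7, 195.1], 0.6)]
camera_lens []
```

View pics/tray1.png

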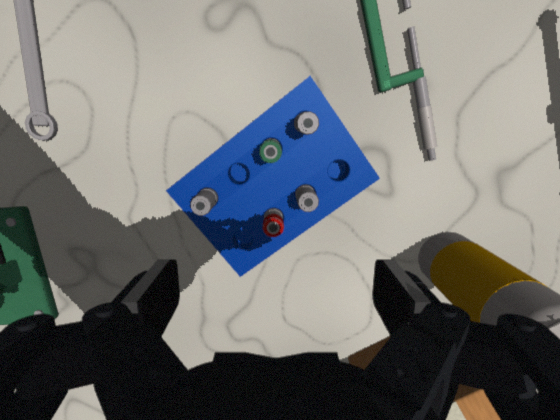

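Run:
```python
from h import *
import pickle
np.set_printoptions(precision=4,suppress=True)
C,s=pickle.load(open("pics/tray1.pkl","rb"))
print("cam",-C[1][:3,:3].T@C[1][:3,3])
tops=[(308,122.5),(270,151),(203,202),(308,197),(273,226)]
loc=[(-.031,.066),(-.031,.022),(-.031,-.066),(.031,.022),(.031,-.022)]
cor=[(312,77),(379,178),(240,276),(167,190)]; lc=[(-.065,.097),(.065,.097),(.065,-.097),(-.065,-.097)]
W=np.array([onz(C,p,.06)[:2] for p in tops]+[onz(C,p,.026)[:2] for p in cor]); L=np.array(loc+lc)
from scipy.optimize import least_squares
rot=lambda a:np.array([[np.cos(a),-np.sin(a)],[np.sin(a),np.cos(a)]])
f=lambda q:(L@rot(q[2]).T+q[:2]-W).ravel()
q=least_squares(f,[.556,.2,.29],loss="soft_l1",f_scale=.002).x
print(q,np.degrees(q[2])); print(f(q).reshape(-1,2)*1000)
print("red bore",rot(q[2])@[.031,-.022]+q[:2], W[:5])
```

```text
cam [0.4948 0.2245 0.3736]
[0.5544 0.1997 0.2996] 17.165622553622985
[[-0.3419  0.8755]
 [-0.0889  1.1612]
 [ 1.2625 -3.1273]
 [ 4.1883 -0.6134]
 [ 0.4824  0.1937]
 [-2.812  -0.0759]
 [ 0.1592  1.6135]
 [-0.1743 -0.07  ]
 [-1.6457 -0.9225]]
red bore [0.5905 0.1879] [[0.5056 0.2528]
 [0.5184 0.2104]
 [0.543  0.1307]
 [0.5733 0.2305]
 [0.59   0.1877]]
```

Call:
{"method": "play_rows", "body": {
  "deltas": [
    [-2,-15,5,0],
    [-6,-55,15,0],
    [-10,-95,25,0],
    [-15,-140,35,0],
    [-20,-185,45,0],
    [-25,-230,45,0],
    [-30,-275,45,0],
    [-35,-310,45,0],
    [-40,-340,45,0],
    [-41,-347,45,0],
    [-41,-347,45,0]
  ]
}}

```text
clock: 4.97
tool_pos: [0.5161, -0.1448, 0.3492]
ee_rot: [0.0, 0.171, 0.985, 0.0]
force: [0.0, 0.2, 0.1]
opening: 0.0853
grasp_force: 0.0
```

```bash
python3 obs.py lens1 camera_lens camera_focus stand carton
```

```text
4.975 [ 0.5161 -0.1448  0.3492] [0.0002 0.171  0.9853 0.0001] 0.08526997817509721
camera_lens [([275.7, 211.6], 0.91)]
camera_focus [([265.1, 186.6], 0.78)]
stand []
carton [([96.5, 226.5], 0.6)]
```

View pics/lens1.png

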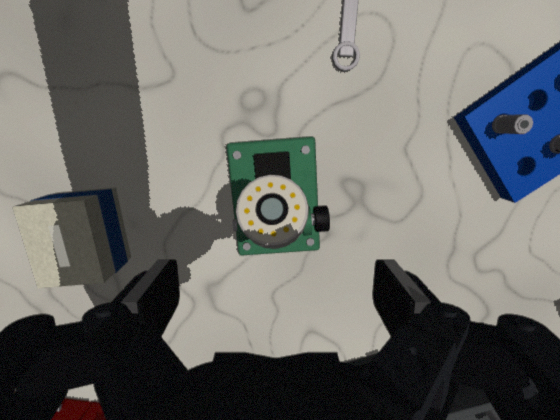

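Call:
{"method": "play_rows", "body": {
  "deltas": [
    [20,0,-10,0],
    [60,0,-30,0],
    [90,0,-40,0],
    [100,0,-40,0],
    [100,0,-40,0]
  ]
}}

```text
clock: 5.85
tool_pos: [0.6171, -0.1442, 0.3082]
ee_rot: [-0.001, 0.17, 0.985, 0.0]
force: [-0.9, 0.7, -0.2]
opening: 0.0855
grasp_force: 0.0
```

```bash
python3 obs.py lens2 camera_lens camera_focus stand
```

```text
5.85 [ 0.6171 -0.1442  0.3082] [-0.0006  0.1702  0.9854  0.    ] 0.08551032219622344
camera_lens [([217.5, 78.9], 0.7)]
camera_focus []
stand [([246.4, 121.9], 0.74)]
```

Call:
{"method": "play_rows", "body": {
  "deltas": [
    [-20,25,0,0],
    [-55,65,0,0],
    [-90,110,0,0],
    [-100,135,0,0],
    [-100,140,0,0],
    [-100,140,0,0]
  ]
}}

```text
clock: 6.8
tool_pos: [0.5165, -0.0048, 0.3095]
ee_rot: [0.001, 0.17, 0.985, -0.0]
force: [-0.2, -0.5, 0.5]
opening: 0.0856
grasp_force: 0.0
```

```bash
python3 obs.py lens3 camera_lens camera_focus stand
python3 - <<'E'
import cv2,numpy as np
v=[]
for f,(u,w) in (("lens1",(272,209)),("lens2",(0,0)),("lens3",(0,0))):
    v.append(cv2.resize(cv2.imread(f"pics/{f}.png"),(400,300)))
v.append(v[0]*0)
cv2.imwrite("pics/m.png",np.vstack([np.hstack(v[:2]),np.hstack(v[2:])]))
E
```

```text
6.8 [ 0.5165 -0.0048  0.3095] [ 0.0007  0.1704  0.9854 -0.0001] 0.0855792847311295
camera_lens []
camera_focus []
stand [([168.8, 238.9], 0.61)]
```

View pics/m.png

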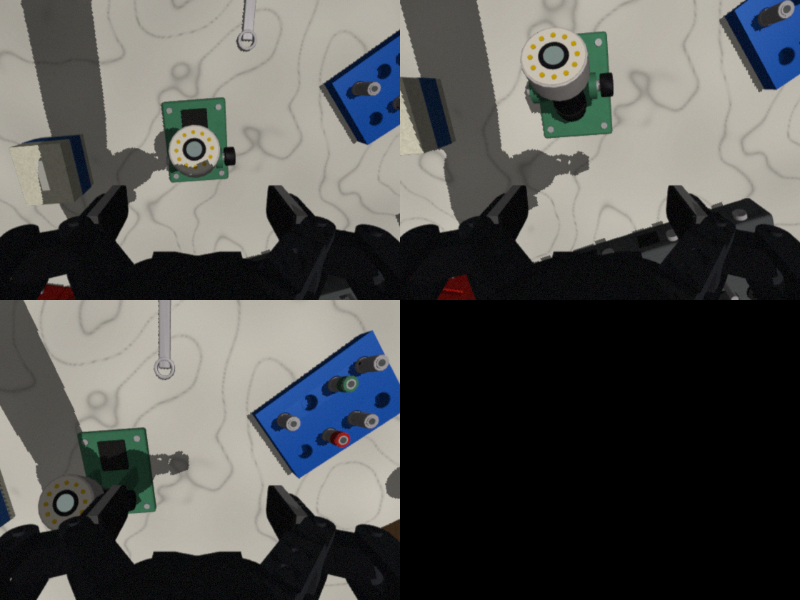

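```bash
cat > dots.py <<'E'
from h import *
import pickle
from scipy.optimize import least_squares
np.set_printoptions(precision=4,suppress=True)
V=[]
for f,(u,v),rad in(("lens1",(272,209),45),("lens2",(214,78),50),("lens3",(92,283),45)):
    im=cv2.imread(f"pics/{f}.png"); hsv=cv2.cvtColor(im,cv2.COLOR_BGR2HSV)
    m=((hsv[...,0]>15)&(hsv[...,0]<35)&(hsv[...,1]>110)&(hsv[...,2]>60)).astype(np.uint8)
    yy,xx=np.mgrid[:420,:560]; m[(xx-u)**2+(yy-v)**2>rad**2]=0
    n,_,st,ce=cv2.connectedComponentsWithStats(m)
    k=st[1:,4]>=4; V.append((pickle.load(open(f"pics/{f}.pkl","rb"))[0],ce[1:][k])); print(f,st[1:,4],len(ce[1:][k]))
def frame(n):
    x=np.cross([0,1,0],n); x/=np.linalg.norm(x); return x,np.cross(n,x)
def unp(q):
    c=q[:3]; n=np.array([-np.sin(q[3])*np.cos(q[4]),-np.sin(q[3])*np.sin(q[4]),np.cos(q[3])]); return c,n
def res(q,N=12,full=False):
    c,n=unp(q); x,y=frame(n); out=[]
    for i,(C,P) in enumerate(V):
        P=P-q[7+2*i:9+2*i]
        for p in P:
            o,d=ray(C,p); w=o+d*((c-o)@n)/(d@n)-c; a=np.arctan2(w@y,w@x)
            da=(a-q[6]+np.pi/N)%(2*np.pi/N)-np.pi/N
            out+=[(np.linalg.norm(w)-q[5])*1e3,da*q[5]*1e3]
    return np.r_[np.array(out)/.3,q[7:]/1.5, (q[5]-.023)*1e3/2]
for N in(12,10):
  best=None
  for ph in np.arange(0,2*np.pi/N,.1):
    s=least_squares(res,np.r_[.52,-.143,.165,.4,-.28,.023,ph,np.zeros(6)],loss="soft_l1",args=(N,))
    if best is None or s.cost<best.cost: best=s
  q=best.x; print(N,"cost",best.cost,"c",q[:3],"tilt",np.degrees(q[3]),"az",np.degrees(q[4]),"r",q[5],"pix",q[7:])
  c,n=unp(q); J=best.jac; print("  sd",np.sqrt(np.diag(np.linalg.pinv(J.T@J)))[:6],"n",n,"focus",c+.06*n)
  print("  pivot-ray at z=.112:",c-n*(c[2]-.112)/n[2])
# base corners
for f,P in(("lens1",[(227,143),(315,137),(320,249),(238,255)]),):
    C=V[0][0]
    for z in(.008,.012): w=np.array([onz(C,p,z)[:2] for p in P]); print(z,w.mean(0),cv2.minAreaRect(w.astype(np.float32)))
E
python3 dots.py
```

```text
lens1 [24 23 23 23 23 25 25 23 25 25 24 26] 12
lens2 [37 38 38 39 39 39 40 40 41 42 43 43] 12
lens3 [31 31 31 31 33 30 32 19 34 33] 10
12 cost 3.6328698678788833 c [ 0.5165 -0.1485  0.1639] tilt 28.213271148773607 az -15.040495688510916 r 0.020468773771536455 pix [ 0.0396  0.0398  0.0173  0.0732  0.0552 -0.1184]
  sd [0.0006 0.0008 0.0017 0.0078 0.0162 0.0002] n [-0.4566  0.1227  0.8812] focus [ 0.4891 -0.1411  0.2168]
  pivot-ray at z=.112: [ 0.5434 -0.1557  0.112 ]
10 cost 308.6935117570891 c [ 0.5127 -0.1428  0.1845] tilt 32.403929595663904 az -12.491712759738629 r 0.01885073008228904 pix [-5.1029 -0.0768  0.0138 15.6277 12.2285 -7.8714]
  sd [0.0021 0.0027 0.0094 0.0214 0.0259 0.0008] n [-0.5232  0.1159  0.8443] focus [ 0.4813 -0.1359  0.2352]
  pivot-ray at z=.112: [ 0.5576 -0.1528  0.112 ]
0.008 [ 0.5443 -0.1554] ((0.5439055562019348, -0.15598425269126892), (0.11188235878944397, 0.15018200874328613), 74.75575256347656)
0.012 [ 0.5435 -0.1551] ((0.5430229306221008, -0.1556585431098938), (0.110793836414814, 0.1487208902835846), 74.75575256347656)
```

Call:
{"method": "play_rows", "body": {
  "deltas": [
    [10,25,0,-4],
    [25,65,-20,-8],
    [40,105,-40,-12],
    [55,145,-60,-16],
    [70,180,-80,-20],
    [74,192,-100,-20],
    [74,192.5,-119,-20],
    [74,192.5,-119,-20],
    [74,192.5,-119,-20]
  ],
  "jaw": 0.4,
  "force": 30
}}

```text
clock: 8.12
tool_pos: [0.5907, 0.1872, 0.1905]
ee_rot: [0.0, 0.339, 0.941, 0.0]
force: [-0.3, -0.2, -0.1]
opening: 0.034
grasp_force: 0.0
```

```bash
python3 obs.py red1 red_lifter_top
python3 - <<'E'
from h import *
import pickle
np.set_printoptions(precision=4,suppress=True)
C,s=pickle.load(open("pics/red1.pkl","rb")); print(s["joint_pos"])
hsv=cv2.cvtColor(cv2.imread("pics/red1.png"),cv2.COLOR_BGR2HSV)
m=(((hsv[...,0]<8)|(hsv[...,0]>172))&(hsv[...,1]>130)&(hsv[...,2]>70)).astype(np.uint8)
n,_,st,ce=cv2.connectedComponentsWithStats(m)
for i in range(1,n):
    if st[i,4]>60: print(st[i],ce[i],onz(C,ce[i],.06))
E
```

```text
8.125 [0.5907 0.1872 0.1905] [0.0002 0.3394 0.9406 0.0001] 0.03400860184226355
red_lifter_top [([275.3, 227.4], 0.82)]
[ 0.3069  0.3243 -0.0384  1.2077 -0.0001  0.9995]
[260 208  33  36 573] [275.8691 223.7976] [0.5886 0.1889 0.06  ]
```

View pics/red1.png

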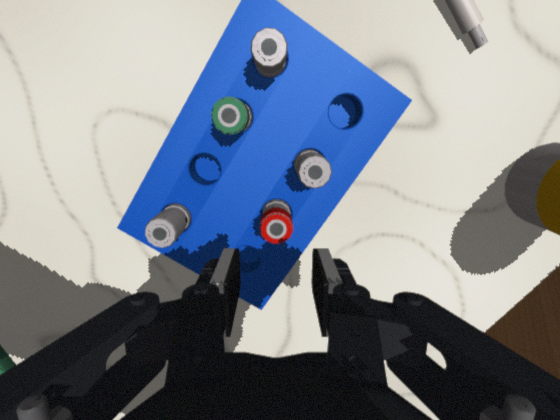

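Call:
{"method": "play_rows", "body": {
  "deltas": [
    [0,0.5,-20,0],
    [0,0.5,-50,0],
    [0,0.5,-75,0],
    [0,0.5,-85,0],
    [0,0.5,-87,0],
    [0,0.5,-87,0]
  ]
}}

```text
clock: 8.98
tool_pos: [0.5911, 0.1885, 0.104]
ee_rot: [0.001, 0.339, 0.941, 0.0]
force: [0.3, 0.0, 0.0]
opening: 0.0339
grasp_force: 0.0
```

Call:
{"method": "play_rows", "body": {
  "deltas": [
    [0,0,0,0],
    [0,0,0,0],
    [0,0,0,0],
    [0,0,0,0],
    [0,0,0,0],
    [0,0,0,0]
  ],
  "jaw": 0.1,
  "force": 40
}}

```text
clock: 9.72
tool_pos: [0.591, 0.1885, 0.1042]
ee_rot: [0.001, 0.339, 0.941, 0.001]
force: [-0.1, -1.1, 6.2]
opening: 0.0204
grasp_force: 39.0
```

Call:
{"method": "play_rows", "body": {
  "deltas": [
    [0,0,8,0],
    [0,0,25,0],
    [0,0,38,0],
    [5,0,40,10],
    [20,1,40,20],
    [35,2,40,30],
    [47,3,40,40],
    [50,3,38,50],
    [50,3,20,57],
    [50,3,7,57],
    [50,3,5,57],
    [50,3,5,57]
  ]
}}

```text
clock: 11.22
tool_pos: [0.6405, 0.1915, 0.1082]
ee_rot: [0.0, -0.15, 0.989, 0.0]
force: [0.4, 1.1, -1.4]
opening: 0.0201
grasp_force: 39.2
```

```bash
python3 obs.py out1 red_lifter_top
python3 - <<'E'
from h import *
im=[cv2.imread("pics/out1.png")]
T=cal("top");S=cal("side");p=sensors.sense()["tool_pos"]
for n,C in(("side",S),("top",T)):
    i=np.ascontiguousarray(snap(n)[:,:,::-1]); u=proj(C,p-[0,0,.06])[0].astype(int)
    im.append(cv2.resize(i[u[1]-52:u[1]+53,u[0]-70:u[0]+70],(400,300),interpolation=2))
im[0]=cv2.resize(im[0],(400,300)); im.append(im[0]*0)
cv2.imwrite("pics/m2.png",np.vstack([np.hstack(im[:2]),np.hstack(im[2:])]))
E
```

```text
11.225 [0.6405 0.1915 0.1082] [ 0.     -0.1504  0.9886  0.    ] 0.020129306106205648
red_lifter_top [([274.8, 295.8], 0.92), ([274.5, 245.2], 0.62)]
```

View pics/m2.png

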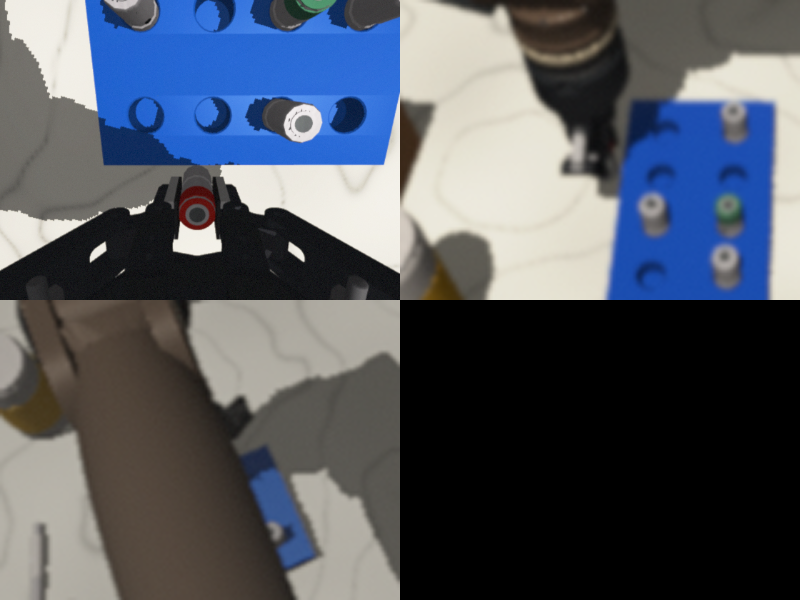

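Call:
{"method": "play_rows", "body": {
  "deltas": [
    [-3,-1,0,0],
    [-6,-1.9,0,0],
    [-9,-2.8,0,0],
    [-12.4,-3.8,0,0],
    [-12.4,-3.8,0,0]
  ]
}}

```text
clock: 12.05
tool_pos: [0.6312, 0.1884, 0.1094]
ee_rot: [0.004, -0.151, 0.989, 0.0]
force: [9.5, 3.0, -3.2]
opening: 0.02
grasp_force: 39.5
```

```bash
python3 obs.py tilt1 red_lifter_top
python3 - <<'E'
import cv2,numpy as np
a=cv2.imread("pics/out1.png")[200:400,180:380];b=cv2.imread("pics/tilt1.png")[200:400,180:380]
cv2.imwrite("pics/m3.png",cv2.resize(np.hstack([a,b]),(800,400),interpolation=0))
E
```

```text
12.05 [0.6312 0.1884 0.1094] [ 0.0041 -0.1508  0.9885  0.0004] 0.02000387517078128
red_lifter_top [([273.9, 297.6], 0.91)]
```

View pics/m3.png

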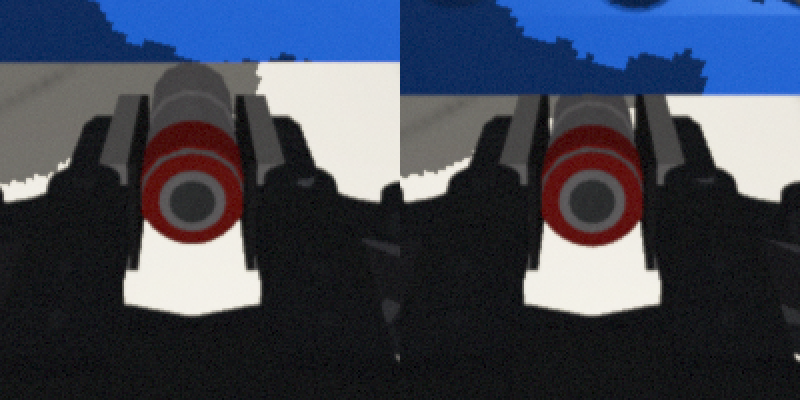

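Call:
{"method": "play_rows", "body": {
  "deltas": [
    [0,0,0,0],
    [0,0,0,0],
    [-1,-0.3,0,0],
    [-2,-0.6,0,0],
    [-3,-0.9,0,0],
    [-3,-0.9,0,0]
  ],
  "force": 20
}}

```text
clock: 12.9
tool_pos: [0.6288, 0.1877, 0.1097]
ee_rot: [0.005, -0.151, 0.989, 0.001]
force: [12.0, 3.0, -3.7]
opening: 0.02
grasp_force: 39.6
```

```bash
python3 obs.py tilt2 red_lifter_top
cat > fit.py <<'E'
# fit lifter pose (u,z offset of its axis point, tilt) in the tool frame to a wrist picture
from h import *
import sys,pickle
from scipy.optimize import minimize
np.set_printoptions(precision=4,suppress=True)
C,s=pickle.load(open(f"pics/{sys.argv[1]}.pkl","rb")); im=cv2.imread(f"pics/{sys.argv[1]}.png")
hsv=cv2.cvtColor(im,cv2.COLOR_BGR2HSV)
red=(((hsv[...,0]<10)|(hsv[...,0]>168))&(hsv[...,1]>110)&(hsv[...,2]>40)).astype(np.uint8)
n,l,st,ce=cv2.connectedComponentsWithStats(red); k=1+np.argmax(st[1:,4]*(np.hypot(*(ce[1:]-[275,290]).T)<60))
red=(l==k).astype(np.uint8); c=max(cv2.findContours(red,0,1)[0],key=len); 
fill=np.zeros((420,560),np.uint8); cv2.drawContours(fill,[c],-1,1,-1)
rot=R.from_quat(np.r_[s["ee_rot"][1:],s["ee_rot"][0]]).as_matrix(); tcp=s["tool_pos"]
a=np.linspace(0,2*np.pi,90); circ=np.c_[np.cos(a),np.sin(a),0*a]*.0107
def pts(q,h):   # q: u,w (mm, grasp frame x,y), tilt deg about tool y, slide mm (top height above grasp)
    A=R.from_euler("y",q[2],degrees=True).as_matrix()
    P=(A@(circ+[0,0,-h]).T).T     # axis along -tool z, h from grasp point towards top
    return tcp+(rot@(P+[q[0]/1e3,q[1]/1e3,.054]).T).T
def cost(q,draw=False):
    big=[]
    t=q[3]/1e3
    top=proj(C,pts(q,t)); bot=proj(C,pts(q,t-.013))
    m=np.zeros((420*4,560*4),np.uint8)
    cv2.fillConvexPoly(m,cv2.convexHull(np.vstack([top,bot]).astype(np.float32)*4+1.5).round().astype(np.int32),1)
    m=cv2.resize(m.astype(np.float32),(560,420),interpolation=cv2.INTER_AREA)
    e=np.abs(m-fill).sum()
    # inner grey pit centre = top centre
    return e+30*np.hypot(*(proj(C,pts(q,t).mean(0))[0]-pit))
g=fill.astype(bool)&~red.astype(bool); g2=cv2.moments(max(cv2.findContours(g.astype(np.uint8),0,1)[0],key=cv2.contourArea)); pit=np.array([g2["m10"],g2["m01"]])/g2["m00"]
if __name__=="__main__":
    best=None
    for t0 in(-30,-20,-10,0,10,20,30):
        r_=minimize(cost,[0,0,t0,11],method="Nelder-Mead",options=dict(initial_simplex=np.array([0,0,t0,11])+np.vstack([np.zeros(4),np.diag([3,1,8,3])]),xatol=.02,fatol=.5,maxiter=500))
        if best is None or r_.fun<best.fun: best=r_
    print(sys.argv[1],"pit",pit,"area",fill.sum(),"u,w,tilt,top",best.x,"cost",best.fun)
E
for f in out1 tilt1 tilt2; do python3 fit.py $f; done
```

```text
12.9 [0.6288 0.1877 0.1097] [ 0.0047 -0.1508  0.9885  0.0005] 0.02000869452276718
red_lifter_top [([274.2, 299.8], 0.74)]
out1 pit [275.7585 299.9707] area 2604 u,w,tilt,top [-2.5637  0.1916  9.3912  6.0581] cost 78.35693427719005
tilt1 pit [275.6635 300.033 ] area 2543 u,w,tilt,top [-4.174   0.188   3.6538  4.4506] cost 85.65499643628621
tilt2 pit [275.5899 300.3497] area 2518 u,w,tilt,top [-4.8395  0.155   0.3297  4.0775] cost 84.95010810560468
```

Call:
{"method": "play_rows", "body": {
  "deltas": [
    [-1,-0.3,0,0],
    [-2.2,-0.7,0,0],
    [-3.5,-1.1,0,0],
    [-5,-1.5,0,0],
    [-5,-1.5,0,0]
  ]
}}

```text
clock: 13.62
tool_pos: [0.624, 0.1862, 0.1102]
ee_rot: [0.005, -0.151, 0.989, 0.001]
force: [10.7, 2.8, -2.5]
opening: 0.0201
grasp_force: 39.8
```

```bash
python3 obs.py tilt3; for f in tilt3; do python3 fit.py $f; done
python3 - <<'E'
import cv2,numpy as np
for f in("out1","tilt1","tilt2","tilt3"):
    i=cv2.imread(f"pics/{f}.png")[225:330,272:280].mean(1); print(f,[ (225+k,int(b),int(g),int(r)) for k,(b,g,r) in enumerate(i) if k<55 and k>12][::1] if 0 else ' '.join(str(int(v)) for v in i[:,2]-i[:,1]))
E
```

```text
13.625 [0.624  0.1862 0.1102] [ 0.0051 -0.1508  0.9885  0.0005] 0.020106207776448653
tilt3 pit [275.6205 301.3142] area 2456 u,w,tilt,top [-6.0614  0.1693 -7.6448  3.6523] cost 91.90095235133761
out1 -66 -65 -64 -63 -53 -31 -4 1 2 1 2 2 2 2 1 1 1 0 2 2 1 1 1 1 2 2 1 1 2 0 0 1 3 1 4 30 54 59 62 58 61 59 59 59 60 60 61 64 64 30 9 17 49 71 76 78 74 76 77 71 37 9 2 2 1 1 0 -2 -1 -2 -1 -2 -1 -2 0 0 0 -1 0 0 -1 -1 -1 0 -2 0 1 2 2 7 40 71 75 76 76 73 38 8 3 2 2 2 2 2 2
tilt1 -64 -60 -52 -49 -47 -45 -39 -33 -30 -31 -27 -29 -29 -30 -28 -28 -27 -29 -28 -31 -32 -22 -4 1 2 1 1 1 1 2 0 1 0 1 1 1 4 28 52 58 58 58 57 58 57 55 57 67 49 15 14 46 71 76 78 78 78 79 76 51 13 3 0 1 1 0 -1 -1 -3 -1 -1 0 -1 -1 0 0 -1 -1 -1 -2 0 -1 -1 -1 0 0 0 1 2 2 15 48 74 77 76 80 77 48 21 5 3 2 3 3 2
tilt2 -65 -60 -48 -39 -41 -38 -36 -34 -29 -29 -29 -29 -29 -29 -27 -28 -29 -27 -30 -30 -27 -30 -27 -28 -27 -18 -3 0 1 1 2 1 1 2 0 1 0 2 14 38 52 56 55 55 57 54 57 64 56 19 16 49 73 78 78 79 79 79 77 52 13 2 2 2 2 0 -2 -2 -3 -2 -1 -1 -1 -1 -1 -1 -1 -1 -1 -1 -1 -1 -1 0 -1 0 0 0 2 2 4 30 61 76 79 77 77 77 51 24 6 3 2 2 2
tilt3 -64 -63 -63 -52 -41 -32 -28 -32 -31 -27 -30 -29 -30 -27 -29 -26 -29 -27 -30 -31 -27 -30 -28 -28 -30 -30 -29 -30 -31 -30 -29 -30 -28 -24 -7 0 2 1 1 0 1 4 21 44 53 54 52 59 72 52 19 38 71 81 81 83 81 81 81 72 28 6 2 2 3 1 0 -1 -2 -1 -1 -2 -1 -1 -1 -2 -2 -2 -2 -2 0 -1 -1 0 0 0 -1 0 1 2 2 3 12 46 75 77 79 80 79 80 76 41 7 2 2
```

```bash
cat > fit2.py <<'E'
from h import *
import pickle
from scipy.optimize import least_squares
np.set_printoptions(precision=3,suppress=True)
# rows of: red border far, rim line far, pit ring far, pit ring near, rim near
D={"out1":[260,275.4,285,315,321],"tilt1":[262,274.5,284.3,315.8,322.3],"tilt2":[263.6,274.5,284.35,316.3,323.45],"tilt3":[267.3,275.3,284.75,317.8,326]}
import json,os
if os.path.exists("more.json"): D.update(json.load(open("more.json")))
F=list(D); M={}
for f in F:
    C,s=pickle.load(open(f"pics/{f}.pkl","rb")); rot=R.from_quat(np.r_[s["ee_rot"][1:],s["ee_rot"][0]]).as_matrix()
    im=cv2.imread(f"pics/{f}.png").astype(float); rr=int(round((D[f][2]+D[f][3])/2)); row=(im[rr-1:rr+2,:,2]-im[rr-1:rr+2,:,1]).mean(0)
    g=[];c=275   # pit ring width
    for d in(-1,1):
        x=c
        while row[x]<38: x+=d
        g.append(x-d*(row[x]-38)/(row[x]-row[x-d]))
    E=C[1].copy(); T=np.eye(4); T[:3,:3]=rot; T[:3,3]=s["tool_pos"]; M[f]=(C[0],E@T,g[1]-g[0])
print({f:round(M[f][2],2) for f in F})
def pr(f,q,X):
    K,E,_=M[f]; p=E[:3,:3]@X+E[:3,3]+np.r_[0,q[0],q[1]]/1e3; p=R.from_euler("x",q[2],degrees=True).apply(p); p=K@p; return p[:2]/p[2]
def model(f,q,u,th,top):
    A=R.from_euler("y",-th,degrees=True).as_matrix()  # th>0: top leans to camera side (tool +x)
    pt=lambda x,h,y=0: pr(f,q,A@np.r_[x,y,-h]/1e3+np.r_[u/1e3,0,.054])
    ri,rf=q[3],q[4]
    far,near=-1,1
    w=pt(0,top,ri)[0]-pt(0,top,-ri)[0]
    return np.r_[pt(far*10.7,top-13)[1],pt(far*rf,top)[1],pt(far*ri,top)[1],pt(near*ri,top)[1],pt(near*10.7,top)[1],abs(w)],pt(far*10.7,top-54)[1]
def res(x,fix=False):
    q=x[:5]; o=[q[0]/2,q[1]/2,q[2]/1,(q[4]-10.4)/.5]
    for i,f in enumerate(F):
        u,th,top=x[5+3*i:8+3*i]; m,foot=model(f,q,u,th,top)
        o+=list((m-np.r_[D[f],M[f][2]])/.4)
        if f=="out1": o+=[(foot-230.5)/1,th/.7,u/1,(top-10)/1.]
        else: o+=[u/2,(top-10)/2]
    return np.array(o)
s=least_squares(res,np.r_[0,0,0,6.5,10.5,np.tile([0,5,10],len(F))]); x=s.x
sd=np.sqrt(np.diag(np.linalg.inv(s.jac.T@s.jac)))
print("cam",x[:5],"cost",s.cost)
for i,f in enumerate(F):
    m,_=model(f,x[:5],*x[5+3*i:8+3*i]); print(f,"u,tilt,top",x[5+3*i:8+3*i],"sd",sd[5+3*i:8+3*i],"res",m-np.r_[D[f],M[f][2]])
E
python3 fit2.py
```

```text
{'out1': np.float64(33.15), 'tilt1': np.float64(33.0), 'tilt2': np.float64(32.9), 'tilt3': np.float64(32.84)}
cam [ 23.209 -56.08   28.237   3.796 -35.574] cost 23114.37506877117
out1 u,tilt,top [-14.81  -20.901  10.724] sd [0.797 0.52  0.762] res [ 14.247   3.919  23.071 -10.878 -20.972  -9.217]
tilt1 u,tilt,top [ 18.808 -24.535  27.762] sd [0.978 0.53  0.803] res [ -0.263   5.908  24.557 -10.141 -20.157   0.25 ]
tilt2 u,tilt,top [ 17.657 -24.21   27.382] sd [0.981 0.53  0.802] res [ -0.622   6.064  25.228 -10.014 -20.776  -0.009]
tilt3 u,tilt,top [ 15.114 -23.55   26.532] sd [0.99  0.532 0.8  ] res [ -1.442   6.342  26.625  -9.869 -21.825  -0.715]
```

```bash
sed -i 's/far,near=-1,1/far,near=1,-1/; s/pt(far\*10.7,top-54)/pt(far*10.7,top-54)/' fit2.py; python3 fit2.py
```

```text
{'out1': np.float64(33.15), 'tilt1': np.float64(33.0), 'tilt2': np.float64(32.9), 'tilt3': np.float64(32.84)}
cam [ 2.932  3.49   0.433  6.783 10.891] cost 35.40278225473465
out1 u,tilt,top [ 0.19  -0.829  9.682] sd [0.746 0.543 0.784] res [ 1.229 -0.287 -0.608 -1.12   1.08   0.334]
tilt1 u,tilt,top [-0.242  1.683  9.822] sd [0.844 1.047 1.008] res [ 0.203  0.309 -0.016 -1.231  0.739  0.517]
tilt2 u,tilt,top [-1.212  4.652  9.379] sd [0.828 1.071 1.011] res [ 0.089  0.236  0.011 -0.961  0.611  0.456]
tilt3 u,tilt,top [-3.051 10.709  8.802] sd [0.808 1.107 1.028] res [-0.067 -0.127  0.286 -0.568  0.425  0.286]
```

```bash
sed -e 's#th/.7,u/1,(top-10)/1.#th/8,u/1,(top-10)/1.#; s#q\[0\]/2,q\[1\]/2,q\[2\]/1#q[0]/1.5,q[1]/1.5,q[2]/.5#' fit2.py > fit3.py
python3 - <<'E'
s=open("fit3.py").read()
s=s.replace('pt(far*rf,top)[1]','pt(far*10.7,top-rf)[1]').replace('pt(near*10.7,top)[1],abs','max(pt(near*10.7,top-rf)[1],pt(near*(10.7-rf),top)[1]),abs').replace('(q[4]-10.4)/.5','(q[4]-.5)/.5').replace('6.5,10.5,','6.5,.5,')
open("fit3.py","w").write(s)
E
python3 fit3.py
```

```text
{'out1': np.float64(33.15), 'tilt1': np.float64(33.0), 'tilt2': np.float64(32.9), 'tilt3': np.float64(32.84)}
cam [ 1.236  2.153 -0.186  6.697  0.873] cost 21.41562636556062
out1 u,tilt,top [ 0.284 -1.703  9.628] sd [0.726 0.664 0.767] res [ 1.192 -0.638 -0.034 -0.645  0.491  0.333]
tilt1 u,tilt,top [-0.177  1.261  9.766] sd [0.818 0.956 0.984] res [ 0.222 -0.127  0.398 -0.767  0.282  0.519]
tilt2 u,tilt,top [-1.139  4.31   9.289] sd [0.802 0.98  0.986] res [ 0.107 -0.144  0.361 -0.548  0.215  0.452]
tilt3 u,tilt,top [-2.946 10.574  8.668] sd [0.78  1.017 1.   ] res [-0.032 -0.402  0.501 -0.265  0.151  0.273]
```

```bash
sed -i 's#(foot-230.5)/1,th/8#(foot-230.5)/100,th/1.5#' fit3.py; python3 fit3.py; sed 's#th/1.5#th/10#' fit3.py >f4.py; python3 f4.py
```

```text
{'out1': np.float64(33.15), 'tilt1': np.float64(33.0), 'tilt2': np.float64(32.9), 'tilt3': np.float64(32.84)}
cam [1.459 1.613 0.03  6.689 0.876] cost 17.86189819621707
out1 u,tilt,top [ 0.486 -2.822  9.998] sd [0.731 0.776 0.774] res [ 0.7   -0.415  0.211 -0.707  0.29   0.49 ]
tilt1 u,tilt,top [-0.501  1.457  9.564] sd [0.824 0.952 0.986] res [ 0.19  -0.142  0.412 -0.762  0.305  0.516]
tilt2 u,tilt,top [-1.456  4.514  9.086] sd [0.808 0.975 0.988] res [ 0.078 -0.162  0.373 -0.544  0.239  0.447]
tilt3 u,tilt,top [-3.245 10.794  8.462] sd [0.786 1.013 1.002] res [-0.053 -0.423  0.51  -0.263  0.177  0.266]
{'out1': np.float64(33.15), 'tilt1': np.float64(33.0), 'tilt2': np.float64(32.9), 'tilt3': np.float64(32.84)}
cam [ 1.024  1.594 -0.159  6.691  0.879] cost 15.534990849456525
out1 u,tilt,top [ 0.671 -3.793 10.035] sd [0.737 0.896 0.774] res [ 0.507 -0.212  0.39  -0.752  0.13   0.541]
tilt1 u,tilt,top [-0.505  1.261  9.444] sd [0.825 0.956 0.988] res [ 0.187 -0.144  0.411 -0.755  0.303  0.526]
tilt2 u,tilt,top [-1.454  4.319  8.961] sd [0.809 0.98  0.991] res [ 0.075 -0.163  0.372 -0.537  0.238  0.457]
tilt3 u,tilt,top [-3.228 10.603  8.329] sd [0.787 1.017 1.004] res [-0.055 -0.425  0.507 -0.256  0.177  0.277]
```

Call:
{"method": "play_rows", "body": {
  "deltas": [
    [-2,-0.6,0,0],
    [-4,-1.2,0,0],
    [-6,-1.8,0,0],
    [-8,-2.4,0,0],
    [-8,-2.4,0,0]
  ]
}}

```text
clock: 14.3
tool_pos: [0.6148, 0.1836, 0.11]
ee_rot: [0.004, -0.151, 0.989, 0.0]
force: [7.5, 1.9, 0.2]
opening: 0.0202
grasp_force: 36.0
```

```bash
python3 obs.py tilt4
python3 - <<'E'
import cv2
i=cv2.imread("pics/tilt4.png")[225:345,272:280].astype(float).mean(1); print(' '.join(f"{225+k}:{int(v)}" for k,v in enumerate(i[:,2]-i[:,1]) if k>28))
E
```

```text
14.3 [0.6148 0.1836 0.11  ] [ 0.0038 -0.1508  0.9886  0.0005] 0.02023049315919386
254:-31 255:-28 256:-29 257:-29 258:-27 259:-28 260:-30 261:-27 262:-30 263:-28 264:-29 265:-31 266:-29 267:-31 268:-28 269:-27 270:-28 271:-28 272:-30 273:-28 274:-9 275:52 276:55 277:45 278:66 279:82 280:83 281:83 282:82 283:82 284:84 285:74 286:35 287:9 288:2 289:3 290:1 291:0 292:0 293:-2 294:-3 295:-1 296:-1 297:-2 298:-2 299:-3 300:-1 301:-2 302:-1 303:-2 304:-3 305:-3 306:-2 307:-2 308:-2 309:-1 310:-2 311:-2 312:-2 313:-1 314:0 315:2 316:2 317:1 318:2 319:7 320:41 321:76 322:86 323:88 324:86 325:86 326:86 327:87 328:83 329:74 330:46 331:15 332:4 333:3 334:2 335:2 336:2 337:2 338:2 339:2 340:2 341:2 342:3 343:2 344:3
```

Call:
{"method": "play_rows", "body": {
  "deltas": [
    [1.2,0.4,0,0],
    [1.2,0.4,0,0],
    [1.2,0.4,0,0]
  ]
}}

```text
clock: 14.72
tool_pos: [0.6154, 0.1838, 0.1099]
ee_rot: [0.003, -0.151, 0.989, 0.0]
force: [5.9, 1.8, 3.5]
opening: 0.02
grasp_force: 36.2
```

Call:
{"method": "play_rows", "body": {
  "deltas": [
    [2,0.6,6,0],
    [1,0.3,12,0],
    [-1.9,-0.6,12,0],
    [-3.8,-1.2,12,0],
    [-3.8,-1.2,12,0],
    [-3.8,-1.2,12,0]
  ]
}}

```text
clock: 15.48
tool_pos: [0.6105, 0.1824, 0.1205]
ee_rot: [0.002, -0.151, 0.989, 0.0]
force: [5.0, 0.9, -0.1]
opening: 0.02
grasp_force: 35.9
```

Call:
{"method": "play_rows", "body": {
  "deltas": [
    [1.5,0.5,0,0],
    [1.5,0.5,0,0],
    [1.5,0.5,0,0]
  ]
}}

```text
clock: 15.85
tool_pos: [0.6112, 0.1826, 0.1203]
ee_rot: [0.0, -0.151, 0.989, 0.0]
force: [3.4, 0.1, 2.8]
opening: 0.0202
grasp_force: 36.2
```

Call:
{"method": "play_rows", "body": {
  "deltas": [
    [0.9,0.3,0,0],
    [0.9,0.3,0,0],
    [0.9,0.3,0,0]
  ]
}}

```text
clock: 16.23
tool_pos: [0.6118, 0.1828, 0.1199]
ee_rot: [-0.0, -0.151, 0.989, -0.0]
force: [2.5, 0.5, 3.4]
opening: 0.0205
grasp_force: 36.3
```

Run:
```python
from h import *
s=sensors.sense(); print(s["clock"],s["tool_pos"].round(5),s["force"].round(2),s["torque"].round(3),s["ee_rot"].round(4))
```

```text
16.225 [0.61182 0.18283 0.11989] [2.54 0.53 3.43] [ 0.142 -0.658 -0.009] [-0.     -0.1509  0.9885 -0.    ]
```

```bash
echo '{"tilt4":[274.4,276.9,286.0,319.9,330.1]}' > more.json; python3 fit3.py; sed -i 's#^    ri,rf=q\[3\],q\[4\]#    ri,rf=q[3],q[4]; #; s#th/1.5#th/.2#' f4.py; sed 's#th/1.5#th/.2#; s#q\[0\]/1.5,q\[1\]/1.5,q\[2\]/.5#q[0]/3,q[1]/3,q[2]/2#' fit3.py>f5.py; python3 f5.py
```

```text
{'out1': np.float64(33.15), 'tilt1': np.float64(33.0), 'tilt2': np.float64(32.9), 'tilt3': np.float64(32.84), 'tilt4': np.float64(32.89)}
cam [ 1.914  1.982 -0.073  6.699  0.841] cost 24.300957133854222
out1 u,tilt,top [ 1.081 -2.819  9.848] sd [0.698 0.776 0.747] res [ 0.775 -0.375  0.166 -0.736  0.292  0.465]
tilt1 u,tilt,top [0.174 1.385 9.52 ] sd [0.789 0.951 0.953] res [ 0.22  -0.104  0.377 -0.782  0.305  0.522]
tilt2 u,tilt,top [-0.775  4.433  9.048] sd [0.77  0.974 0.955] res [ 0.105 -0.124  0.342 -0.562  0.236  0.455]
tilt3 u,tilt,top [-2.554 10.695  8.434] sd [0.743 1.012 0.967] res [-0.033 -0.387  0.486 -0.274  0.169  0.279]
tilt4 u,tilt,top [-5.376 22.729  8.276] sd [0.734 1.032 1.038] res [-0.04  -0.618  0.36   0.304 -0.105 -0.006]
{'out1': np.float64(33.15), 'tilt1': np.float64(33.0), 'tilt2': np.float64(32.9), 'tilt3': np.float64(32.84), 'tilt4': np.float64(32.89)}
cam [6.937 1.452 1.9   6.71  0.816] cost 24.95932990338185
out1 u,tilt,top [ 1.147 -0.09   9.99 ] sd [0.719 0.198 0.765] res [ 1.029 -0.506 -0.026 -0.738  0.389  0.393]
tilt1 u,tilt,top [0.465 3.389 9.947] sd [0.828 1.091 0.978] res [ 0.262 -0.066  0.344 -0.806  0.286  0.521]
tilt2 u,tilt,top [-0.509  6.427  9.51 ] sd [0.809 1.112 0.981] res [ 0.145 -0.085  0.314 -0.584  0.213  0.455]
tilt3 u,tilt,top [-2.351 12.659  8.969] sd [0.782 1.146 0.997] res [-0.002 -0.344  0.468 -0.293  0.136  0.279]
tilt4 u,tilt,top [-5.339 24.619  8.927] sd [0.773 1.166 1.072] res [-0.035 -0.568  0.363  0.293 -0.154 -0.013]
```

Call:
{"method": "play_rows", "body": {
  "deltas": [
    [-1.5,-0.5,0,0],
    [-3,-0.9,0,0],
    [-4.6,-1.4,0,0],
    [-4.6,-1.4,0,0],
    [-4.6,-1.4,0,0]
  ]
}}

```text
clock: 16.85
tool_pos: [0.6074, 0.1815, 0.1197]
ee_rot: [0.0, -0.151, 0.989, 0.0]
force: [4.3, 1.8, -0.7]
opening: 0.02
grasp_force: 34.2
```

Call:
{"method": "play_rows", "body": {
  "deltas": [
    [8,2.5,0,0],
    [20,6,10,0],
    [24,7,30,0],
    [24,7,40,0],
    [24,7,40,0]
  ]
}}

```text
clock: 17.48
tool_pos: [0.6311, 0.1884, 0.16]
ee_rot: [-0.0, -0.151, 0.989, -0.0]
force: [-0.6, 0.3, -2.0]
opening: 0.02
grasp_force: 34.5
```

```bash
python3 obs.py tilt5
python3 - <<'E'
import cv2
from h import *
print(sensors.sense()["force"].round(2),sensors.sense()["torque"].round(3))
im=cv2.imread("pics/tilt5.png");i=im[225:345,272:280].astype(float).mean(1); print(' '.join(f"{225+k}:{int(v)}" for k,v in enumerate(i[:,2]-i[:,1]) if k>38 and not 66<k<90))
cv2.imwrite("pics/m4.png",cv2.resize(im[200:400,180:380],(600,600),interpolation=2))
E
```

```text
17.475 [0.6311 0.1884 0.16  ] [-0.0002 -0.1509  0.9885 -0.    ] 0.019953611906398137
[-0.08  0.16 -1.5 ] [ 0.054  0.017 -0.078]
264:3 265:3 266:3 267:3 268:3 269:3 270:3 271:2 272:3 273:3 274:3 275:4 276:21 277:44 278:50 279:68 280:81 281:82 282:84 283:81 284:81 285:80 286:71 287:28 288:8 289:2 290:2 291:2 315:-1 316:1 317:2 318:1 319:2 320:7 321:41 322:73 323:83 324:85 325:82 326:84 327:85 328:83 329:82 330:72 331:50 332:22 333:5 334:2 335:2 336:2 337:2 338:2 339:2 340:2 341:2 342:3 343:2 344:2
```

View pics/m4.png

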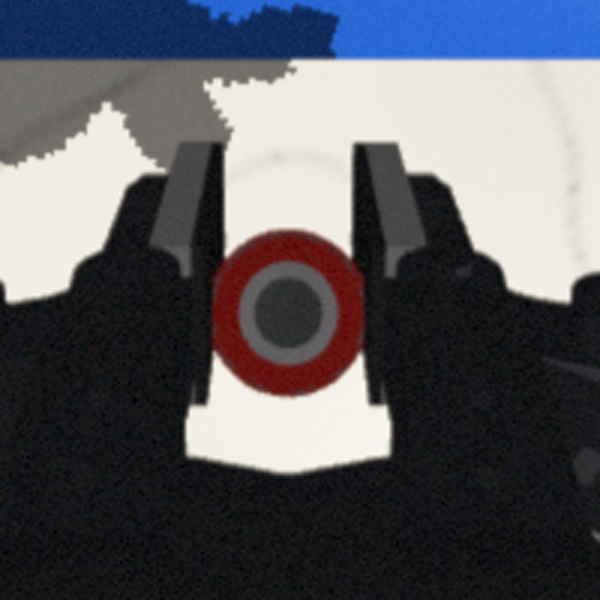

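```bash
cat > tgt.py <<'E'
from h import *
import pickle,sys
np.set_printoptions(precision=4,suppress=True)
f=sys.argv[1]; pix=np.array([float(sys.argv[2]),float(sys.argv[3])]); th=np.radians(float(sys.argv[4]))
C,s=pickle.load(open(f"pics/{f}.pkl","rb")); rot=R.from_quat(np.r_[s["ee_rot"][1:],s["ee_rot"][0]]).as_matrix(); tcp=s["tool_pos"]
E=C[1]; T=np.eye(4); T[:3,:3]=rot; T[:3,3]=tcp; o,d=ray(C,pix); o=rot.T@(o-tcp); d=rot.T@d
zc=rot.T@E[2,:3]
print("cam in tool",o,"ray angle from axis deg",np.degrees(np.arctan2(-d[0],d[2])), "pitch",np.degrees(np.arctan2(-zc[0],zc[2])))
for name,k in(("size",.136/(d@zc)),("mech",(.054-.0092*np.cos(th)-o[2])/d[2])):
    P=o+d*k; foot=P+.054*np.r_[-np.sin(th),0,np.cos(th)]
    az=np.radians(74.9); yv=np.r_[np.cos(az),np.sin(az),0]; zv=np.r_[0,0,-1]; Rf=np.c_[np.cross(yv,zv),yv,zv]
    n=np.array([-.4566,.1227,.8812]); c=np.array([.5165,-.1485,.1639])
    t=c+.06*n-Rf@foot
    print(name,"top in tool",P*1e3,"foot",foot*1e3,"TCP target",t,"delta mm",(t-sensors.sense()["tool_pos"])*1e3)
    print("   axis dot",np.degrees(np.arccos(min(1,n@(Rf@np.r_[np.sin(th),0,-np.cos(th)])))))
E
python3 tgt.py tilt5 275.6 303.9 28.5
```

```text
cam in tool [ 0.0668  0.0001 -0.07  ] ray angle from axis deg 31.400468961790747 pitch 15.234143431411896
size top in tool [-6.9802  0.1547 50.9062] foot [-32.7468   0.1547  98.3623] TCP target [ 0.4574 -0.1328  0.3151] delta mm [-173.3819 -321.0693  155.7201]
   axis dot 0.0
mech top in tool [-3.9335  0.1531 45.9149] foot [-29.7      0.1531  93.371 ] TCP target [ 0.4604 -0.1335  0.3101] delta mm [-170.4399 -321.8614  150.7288]
   axis dot 0.0
```

Call:
{"method": "play_rows", "body": {
  "deltas": [
    [0,0,15,0],
    [0,0,45,0],
    [-5,-10,80,-3],
    [-20,-35,110,-7],
    [-40,-75,135,-12],
    [-65,-120,150,-17],
    [-90,-170,160,-22],
    [-115,-220,163,-27],
    [-140,-265,163,-31],
    [-158,-300,160,-32.5],
    [-168,-317,155,-32.5],
    [-170.5,-322,151,-32.5],
    [-170.5,-322,151,-32.5],
    [-170.5,-322,151,-32.5]
  ]
}}

```text
clock: 19.27
tool_pos: [0.4611, -0.1329, 0.311]
ee_rot: [0.0, 0.131, 0.991, 0.0]
force: [0.3, -0.2, -1.4]
opening: 0.02
grasp_force: 34.5
```

```bash
python3 obs.py fin1 red_lifter_top
python3 - <<'E'
from h import *
import cv2
print(sensors.sense()["force"].round(2))
im=cv2.imread("pics/fin1.png");i=im[225:345,272:280].astype(float).mean(1); print(' '.join(f"{225+k}:{int(v)}" for k,v in enumerate(i[:,2]-i[:,1]) if (48<k<66 or 92<k<112)))
T=cal("top");S=cal("side"); F=np.array([.4891,-.1411,.2168]); o=[im[130:400,120:480]]
for n,C in(("side",S),("top",T)):
    a=np.ascontiguousarray(snap(n,"fin_"+n)[:,:,::-1]); u=proj(C,F)[0]; print(n,u); v=u.round().astype(int); o.append(a[v[1]-45:v[1]+45,v[0]-60:v[0]+60])
o=[cv2.resize(x,(400,300),interpolation=2) for x in o]; o.append(o[0]*0)
cv2.imwrite("pics/m5.png",np.vstack([np.hstack(o[:2]),np.hstack(o[2:])]))
E
```

```text
19.275 [ 0.4611 -0.1329  0.311 ] [0.     0.1312 0.9914 0.0001] 0.020003062329399326
red_lifter_top [([274.9, 302.9], 0.89)]
[ 0.2  -0.23 -1.39]
274:5 275:6 276:18 277:35 278:36 279:54 280:66 281:66 282:67 283:66 284:67 285:67 286:61 287:32 288:8 289:2 290:2 318:2 319:1 320:4 321:29 322:57 323:69 324:67 325:69 326:68 327:69 328:68 329:66 330:58 331:43 332:24 333:12 334:8 335:7 336:4
side [310.73504618 164.08954696]
top [329.28446707 215.15932665]
```

View pics/m5.png

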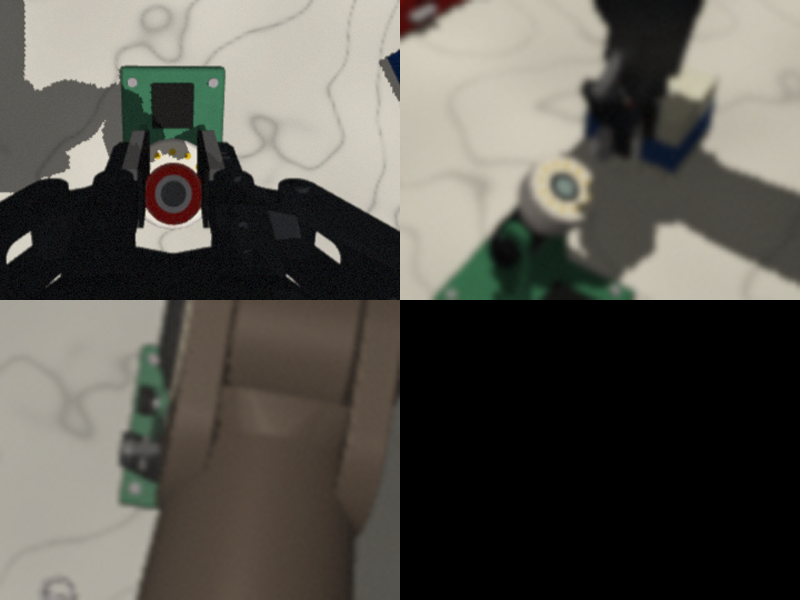

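```bash
cat > fin.py <<'E'
from h import *
import pickle
np.set_printoptions(precision=2,suppress=True)
C,s=pickle.load(open("pics/fin1.pkl","rb")); im=cv2.imread("pics/fin1.png"); hsv=cv2.cvtColor(im,cv2.COLOR_BGR2HSV)
m=((hsv[...,0]>15)&(hsv[...,0]<35)&(hsv[...,1]>110)&(hsv[...,2]>60)).astype(np.uint8); m[:240]=0;m[300:]=0;m[:,:240]=0;m[:,320:]=0
k,_,st,ce=cv2.connectedComponentsWithStats(m); print("LED seen",ce[1:],st[1:,4])
c=np.array([.5165,-.1485,.1639]); n=np.array([-.4566,.1227,.8812]); x=np.cross([0,1,0],n);x/=np.linalg.norm(x);y=np.cross(n,x)
# phase from lens1 dots
C1=pickle.load(open("pics/lens1.pkl","rb"))[0]
import io,contextlib
with contextlib.redirect_stdout(io.StringIO()):
    import dots
    b=min((dots.least_squares(dots.res,np.r_[.52,-.143,.165,.4,-.28,.023,p,np.zeros(6)],loss="soft_l1") for p in np.arange(0,.52,.1)),key=lambda r:r.cost)
q=b.x; a=q[6]+np.arange(12)*np.pi/6; W=c+q[5]*(np.outer(np.cos(a),x)+np.outer(np.sin(a),y)); P=proj(C,W); print("LED predicted",P[(P[:,1]<285)])
print("lens centre predicted",proj(C,c))
S=cal("side"); a=cv2.imread("pics/fin_side.png"); u=proj(S,c+.05*n)[0].round().astype(int); 
x0,y0=u-[32,36]; Z=12; crop=cv2.resize(a[y0:y0+50,x0:x0+33],None,fx=Z,fy=Z,interpolation=cv2.INTER_CUBIC); ov=crop.copy()
t=np.linspace(0,2*np.pi,60)
def hull(th,col,off=np.zeros(3)):
    th=np.radians(th); ax=np.array([-np.sin(th)*np.cos(-.2635),-np.sin(th)*np.sin(-.2635),np.cos(th)])
    f0=c+.06*n; e1=np.cross([0,1,0],ax);e1/=np.linalg.norm(e1);e2=np.cross(ax,e1); ci=.0107*(np.outer(np.cos(t),e1)+np.outer(np.sin(t),e2))
    for g in(f0+ci,): cv2.polylines(ov,[((proj(S,g)-[x0,y0]+.5)*Z).astype(int)],True,col,1)
    h=cv2.convexHull(((proj(S,np.vstack([f0+ci,f0+ci+.054*ax]))-[x0,y0]+.5)*Z).astype(np.int32)); cv2.polylines(ov,[h],True,col,1)
hull(28.2,(0,255,0)); 
cv2.polylines(ov,[((proj(S,c+.03*(np.outer(np.cos(t),x)+np.outer(np.sin(t),y)))-[x0,y0]+.5)*Z).astype(int)],True,(0,255,255),1)
cv2.imwrite("pics/m6.png",np.hstack([crop,ov]))
print(crop.shape)
E
python3 fin.py
```

```text
LED seen [[274.85 266.3 ]
 [288.5  269.79]
 [261.5  270.  ]
 [296.57 280.29]] [27 28 26  7]
LED predicted [[298.3596 280.1726]
 [288.359  270.016 ]
 [274.8716 266.2913]
 [261.3509 269.9012]
 [251.2578 279.9717]]
lens centre predicted [[274.743  294.1149]]
(600, 396, 3)
```

View pics/m6.png

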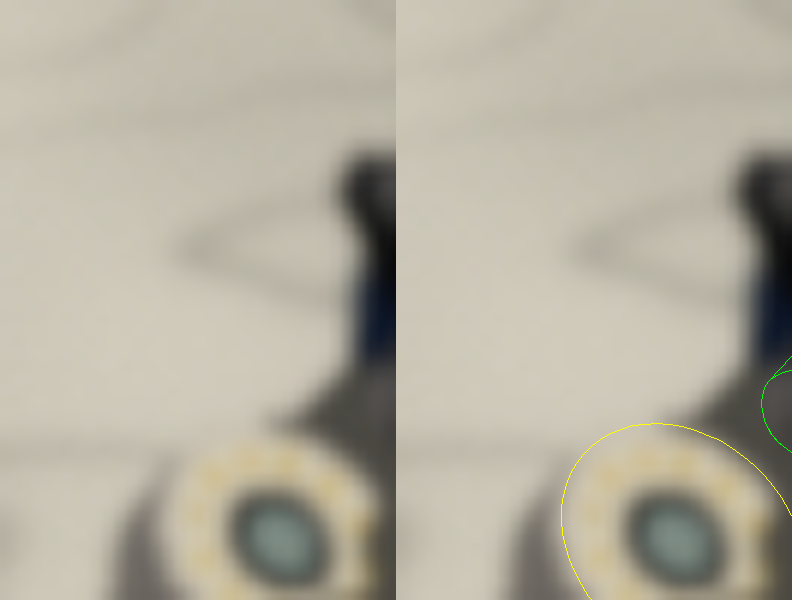

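Call:
{"method": "play_rows", "body": {
  "deltas": [
    [-0.7,-0.6,-0.9,0],
    [-0.7,-0.6,-0.9,0],
    [-0.7,-0.6,-0.9,0],
    [-0.7,-0.6,-0.9,0],
    [-0.7,-0.6,-0.9,0]
  ]
}}

```text
clock: 20.1
tool_pos: [0.4601, -0.1342, 0.31]
ee_rot: [0.0, 0.132, 0.991, -0.0]
force: [0.2, 0.3, -1.7]
opening: 0.0203
grasp_force: 34.5
```

```bash
python3 obs.py fin2 red_lifter_top
python3 - <<'E'
import cv2,numpy as np
for f in("tilt5","fin2"):
    i=cv2.imread(f"pics/{f}.png")[:,272:280].astype(float).mean(1)
    print(f,[(k,*i[k].astype(int).tolist()) for k in list(range(268,281))])
    d=i[:,2]-i[:,1]; print([(k,int(d[k])) for k in (286,287,288,320,321,322)])
E
python3 tgt.py fin2 275.6 304.0 28.5 | grep mech
```

```text
20.1 [ 0.4601 -0.1342  0.31  ] [ 0.      0.1318  0.9913 -0.    ] 0.02031853405394824
red_lifter_top [([274.3, 301.9], 0.72)]
tilt5 [(268, 229, 236, 240), (269, 228, 236, 240), (270, 228, 236, 239), (271, 229, 237, 240), (272, 228, 237, 240), (273, 229, 237, 240), (274, 229, 237, 240), (275, 224, 232, 236), (276, 144, 154, 175), (277, 59, 62, 106), (278, 36, 37, 87), (279, 23, 25, 94), (280, 14, 19, 100)]
[(286, 71), (287, 28), (288, 8), (320, 7), (321, 41), (322, 73)]
fin2 [(268, 36, 83, 97), (269, 42, 89, 101), (270, 97, 124, 135), (271, 162, 180, 188), (272, 197, 214, 220), (273, 207, 222, 227), (274, 208, 222, 227), (275, 201, 216, 223), (276, 128, 140, 159), (277, 51, 55, 91), (278, 31, 32, 69), (279, 21, 22, 75), (280, 11, 14, 79)]
[(286, 62), (287, 32), (288, 9), (320, 4), (321, 29), (322, 59)]
mech top in tool [-3.9703 -0.0985 45.9149] foot [-29.7368  -0.0985  93.371 ] TCP target [ 0.4604 -0.1333  0.3101] delta mm [0.3652 0.8899 0.1344]
```

```bash
python3 -c "
from station import r
print(r.hand_in())"
```

```text
the job is handed in; nothing more can be done
None
```

I handed the job in at about 20 s with the red lifter held steady, foot to the lens: about 1 mm off the computed position by the wrist camera, with a tilt of roughly 28° (uncertain by about 2°) against the lens's 28.2°; the judge gave no result, and I did not re-check the other objects at the end, though the other lifters were still standing after the pick.

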